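# Stand the fallen supplement tub up and close the row

### The job

One of the four supplement tubs has fallen over in its tray. Stand it up, lid upwards, on the tray's floor in its place in the row, without dropping it, and let go of it; then slide the tray's stop up gently until all four tubs stand upright in a snug row, touching one another, between the end wall and the stop. Do not knock over the other tubs, do not ram the row, and leave the bowl, the cup and the wipes canister alone.

Things in the scene. Friction and masses are not known exactly. Their poses are not given: they have to be found in the camera images.
- lane: fixed tray for a single file of tubs along its y axis; z up, origin on the counter on its centre line. Floor 6 mm above the origin, 68 mm wide between 3 mm lips rising to 11 mm. End wall 50 mm high at the +y end, inner face y = +200 mm; open at y = -265 mm. From the wall: tub_a, tub_b, fallen tub_t, tub_c, stop. The tubs have side play, so a packed row is up to 7 mm shorter than four widths. At first some 200 mm are free between tub_b and tub_c.
- tub_a_mid (a point): one of four like tubs: rigid cylinder 54 mm wide, 80 mm tall (top 10 mm is the lid, 49 mm wide), 0.11 to 0.23 kg. Point: its centre, 40 mm above its base; +z runs from base to lid. Stands next to the end wall, not quite touching it.
- tub_b_mid (a point): one of four like tubs: rigid cylinder 54 mm wide, 80 mm tall (top 10 mm is the lid, 49 mm wide), 0.11 to 0.23 kg. Point: its centre, 40 mm above its base; +z runs from base to lid. Stands next to tub_a, a few mm off.
- tub_t_mid (a point): one of four like tubs: rigid cylinder 54 mm wide, 80 mm tall (top 10 mm is the lid, 49 mm wide), 0.11 to 0.23 kg. Point: its centre, 40 mm above its base; +z runs from base to lid. This is the fallen one: it lies along the lane on the floor between tub_b and tub_c, its lid towards the stop (lane -y), its base towards tub_b.
- tub_c_mid (a point): one of four like tubs: rigid cylinder 54 mm wide, 80 mm tall (top 10 mm is the lid, 49 mm wide), 0.11 to 0.23 kg. Point: its centre, 40 mm above its base; +z runs from base to lid. Stands between the fallen tub and the stop.
- stop (a joint): travel of the stop along the lane, m: 0 with its face at lane y = -210 mm, growing towards the end wall (lane +y), up to 0.25. It slides with about 1.2 N of friction and stays where it is left; pushing tubs along adds 1 to 3 N for each.
- stop_face (a point): centre of the stop's flat steel front face (62 mm wide, from 6.5 mm to 52.5 mm above the counter), the face that pushes the tubs; axes as the lane's.
- stop_tab (a point): black upright grip post of the stop, 20 mm wide across the lane, 16 mm thick along it, its middle 36 mm behind the stop's face (towards lane -y). It stands free from 14 mm to 81.5 mm above the counter; the point is on its axis 80 mm above the counter, 1.5 mm under its top. It can be pinched, or pushed from behind.
- bowl: bystander: steel bowl, 130 mm wide, 50 mm high, origin under its centre
- cup: bystander: small steel cup, 72 mm wide, 40 mm high, origin under its centre
- wipes: bystander: white wipes canister, 90 mm wide, 170 mm high, origin under its centre

How it is judged:
By the outcome, as a careful person would: the job done as asked, in the order asked, and still so for the second after the job is handed in, with the robot touching nothing.
It also fails if it takes over 64 s, if anything falls off the work surface, if the arm or the gripper's body presses on something with over 40 N, if the wrist force passes 120 N, or if a joint passes its speed limit or range.

### The arm

A 7-joint arm with a two-finger parallel gripper is mounted at the origin on the work surface. World frame = base frame: x ahead of the robot, y to its left, z up, the work surface at z = 0. Lengths are in m, angles in rad, forces in N, time in s.
With the tool pointing down it reaches from about 0.425 to 0.925 m from the base axis. Payload 6.8 kg.
Tool frame: the origin (TCP) lies midway between the tips of the shut fingers; the grasp point (between the pads) lies 19 mm behind it (grip_point_offset is the z of the grasp point in the tool frame, in m); z points along the fingers, y is the line along which they close (so a half turn about z gives the same grasp; the last joint's range is limited). The gripper opens to 85 mm and grips with 20 to 120 N. Pads are 22 mm wide; open, the fingers measure 114 mm over their backs; the gripper's body (76 mm by 85 mm) begins 54 mm behind the grasp point. The pads swing forward as they close: fully open they stand 13 mm farther back than shut.
Start: joints at [1.098, 0.477, 0.022, 1.555, -0.011, 1.109, -0.083], TCP at [0.241, -0.631, 0.231] pointing down, gripper open.
Joint ranges: [-2.96, 2.96], [-0.34, 2.1], [-1.41, 1.46], [0.24, 2.44], [-1.37, 4.51], [0.17, 1.92], [-2.96, 2.96]. Speed limits (rad/s): [2.39, 2.39, 3.14, 3.14, 3.14, 3.14, 3.14].

### API

Orientations are given as a rotation vector (axis times angle).
In Python, from bench import get_obs, grab_frame, calibration, hand_in, grip_point_offset gives the robot as it stands.
- The arm moves only by the shell command python3 -m pendant 'ROWS' [OPENING] [FORCE]. ROWS is a JSON object of lists of equal length, an entry for each row: "translation": the shift along the world's x, y, z in units of 25 mm (1.0 is 25 mm), a list of three; "delta_rot": the turn, a rotation vector about the world's x, y, z in units of 5 degrees (1.0 is 5 degrees), a list of three. In form: {"translation": [[dx, dy, dz], ...], "delta_rot": [[rx, ry, rz], ...]}. A call has 1 to 12 rows; each row is the pose to reach, as a shift and turn from the pose commanded when the call began; what a row does not reach only later rows make up. A row lasts 1/8 s, in which the tool goes at most 62.5 mm and 10.7 degrees, less where a joint would pass 70% of its speed; a pose out of reach is approached as far as the arm can. A call with a gripper value outside its range is refused whole. OPENING is the opening, from 0 (shut) to 1 (fully open), set as the call begins (- or left out, the last holds). The fingers move at their own pace and stop on an object; FORCE is the grip in N (left out, the last holds). Time passes only in rows, so rows that repeat a pose let the fingers close. It gives the time, the measured TCP pose, the force, the opening and the grip force at its end, in the units of the state.
- get_obs(): the state, without advancing time (a new reading comes with each control period).
- grab_frame(name): name is "side" or "top"; returns (picture, depth): 400x640x3 uint8, red, green, blue; 400x640 float32, m along the optical axis (not along the pixel's ray), 0 where there is no reading.
- calibration(name): a dict with "K" (3x3 intrinsics, pixels), "rvec" (rotation vector, rad) and "tvec" (3), from world to camera coordinates, as OpenCV has them. Camera axes: x right, y down, z forward; pixel columns grow to the right and rows downward; lengths in m; the calibration is good to about 2 mm. A picture is of the moment at which its call begins. calibration takes no time and is no camera call.
- hand_in(): hands the job in; it is judged then, once.
The state is a dict: "clock": time; "joints": joint angles; "qvel": joint speeds; "tau": joint torques, N m; "tcp_pos": TCP position; "orientation": TCP orientation; "contact_force": force on the tool from outside, world axes, zero at the start; "moment": the same for the moment, N m; "grip_width": finger opening in m; "gripper_force": force on a finger pad.
Only numpy, scipy, OpenCV 4.12 (cv2) and the standard library are available. Lean on these libraries where they do the work, as an engineer would, in place of code of your own. Each camera call takes 0.05 s, during which the arm holds its last target. There are 200 camera calls.

## Working session

There is one attempt and no reset: what is moved stays moved. The work goes in short steps, Python scripts to look and compute and a shell command to move; the robot and the scene stay as the last step left them, time stands still between calls to the robot, and variables do not carry over. Pictures are saved under pics/ and viewed, at most 12 in all, crops included, and the job is handed in when it is done.

```bash
mkdir -p pics; ls
python3 - <<'E'
from bench import *
import cv2
o=get_obs();print(o)
print(grip_point_offset)
for n in("top","side"):
    p,d=grab_frame(n);cv2.imwrite(f"pics/{n}0.png",p[:,:,::-1]);c=calibration(n);print(n,c)
E
```

```text
pics
{'clock': 0.0, 'joints': array([ 1.09790634,  0.47781853,  0.02236729,  1.55647713, -0.01153102,
        1.10928145, -0.08308774]), 'qvel': array([ 1.15439500e-03,  3.23410744e-04,  3.58341401e-04, -5.05737488e-04,
       -1.45831737e-03,  5.21305869e-05,  3.39102616e-04]), 'tau': array([-1.00034072e-06, -5.96456122e+01,  1.60791814e+00, -2.81199878e+01,
        1.24719847e-02,  9.38360958e-03,  2.42095304e-06]), 'tcp_pos': array([ 0.24057125, -0.63003066,  0.23030304]), 'orientation': array([-3.08771252e+00, -5.69505323e-01,  7.18574879e-04]), 'contact_force': array([-0.33782589, -0.2552694 , -0.22081571]), 'moment': array([-0.0048458, -0.0044542, -0.0688393]), 'gripper_force': 0.0, 'grip_width': 0.08551657516360128}
-0.0187
top {'K': array([[417.3485159 ,   0.        , 318.44122912],
       [  0.        , 417.3485159 , 203.16213096],
       [  0.        ,   0.        ,   1.        ]]), 'rvec': array([ 2.14800008, -2.0976886 ,  0.19776507]), 'tvec': array([-0.1288961 ,  0.61446013,  0.93092108])}
side {'K': array([[389.58889364,   0.        , 317.65452817],
       [  0.        , 389.58889364, 200.66220795],
       [  0.        ,   0.        ,   1.        ]]), 'rvec': array([ 0.36464731, -2.75971548,  1.2036047 ]), 'tvec': array([0.56802496, 0.25947799, 0.70074004])}
```

View pics/top0.png

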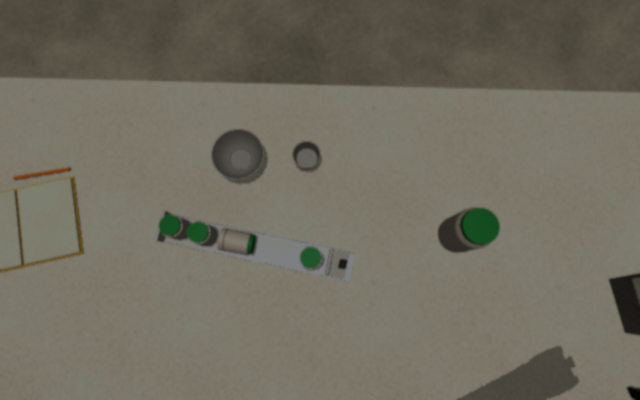

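View pics/side0.png

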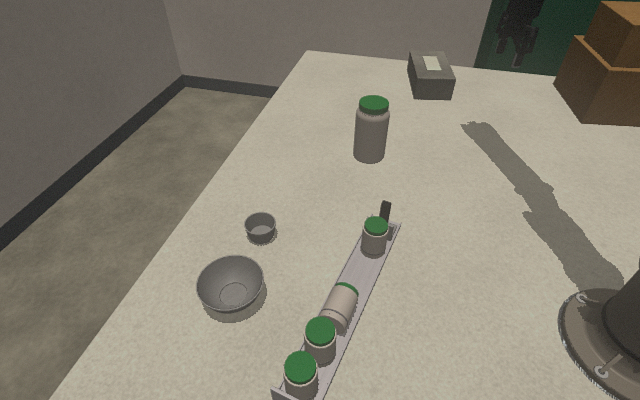

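The top view shows the lids at about (171,226), (199,233) and (311,258), the fallen tub at (238,241) with its lid to the right, and the stop tab at (343,264). I'll enlarge the lane to measure it more closely.

```bash
cat > h.py <<'E'
import numpy as np,cv2
from bench import *
def ray(n,u,v,z):
    c=calibration(n);R=cv2.Rodrigues(c["rvec"])[0];C=-R.T@c["tvec"]
    d=R.T@np.linalg.inv(c["K"])@[u,v,1];return C+d*(z-C[2])/d[2]
def cloud(n):
    p,d=grab_frame(n);c=calibration(n);R=cv2.Rodrigues(c["rvec"])[0]
    v,u=np.mgrid[:400,:640];P=np.stack([u,v,np.ones_like(u)],-1)@np.linalg.inv(c["K"]).T*d[...,None]
    return p,d,(P-c["tvec"])@R
def crop(p,f,x0,y0,x1,y1,s):
    cv2.imwrite(f,cv2.resize(p[y0:y1,x0:x1,::-1],None,fx=s,fy=s,interpolation=cv2.INTER_CUBIC))
E
python3 - <<'E'
from h import *
p,d,W=cloud("top")
crop(p,"pics/c1.png",150,200,360,290,3.8)
hsv=cv2.cvtColor(p,cv2.COLOR_RGB2HSV)
m=((hsv[...,0]>40)&(hsv[...,0]<80)&(hsv[...,1]>120)).astype(np.uint8)
n,l,s,c=cv2.connectedComponentsWithStats(m)
for i in range(1,n):
    if s[i,4]>30:
        w=W[(l==i)&(d>0)];print(s[i],c[i].round(1),"depth med",np.median(w,0).round(4),"ray.086",ray("top",*c[i],.086).round(4))
print("tab",ray("top",343,264,.0815), W[264,343])
for z0,z1,nm in((.045,.075,'fallen'),):
    sub=np.zeros_like(m);sub[215:270,216:265]=1
    w=W[(sub>0)&(W[...,2]>.035)&(W[...,2]<.09)];print(len(w),w.min(0),w.max(0),w.mean(0))
E
```

```text
[ 461  209   38   35 1021] [479.7 225.9] depth med [ 0.5561 -0.4502  0.1695] ray.086 [ 0.5681 -0.4826  0.086 ]
[160 215  20  20 308] [169.3 224.8] depth med [0.5535 0.2245 0.0852] ray.086 [0.5538 0.2238 0.086 ]
[187 223  21  19 310] [197.  231.7] depth med [0.5393 0.1594 0.0855] ray.086 [0.5396 0.1596 0.086 ]
[248 235   7  18  83] [250.7 243.7] depth med [0.5184 0.0417 0.052 ] ray.086 [0.5152 0.0362 0.086 ]
[301 248  19  19 285] [310.3 257.2] depth med [ 0.4884 -0.0986  0.0856] ray.086 [ 0.4882 -0.0989  0.086 ]
tab [ 0.47495963 -0.17287023  0.0815    ] [ 0.47497212 -0.17288702  0.08121267]
775 [0.49463361 0.03542173 0.03511098] [0.55543135 0.12111657 0.06343692] [0.5231544  0.07799509 0.05326772]
```

View pics/c1.png

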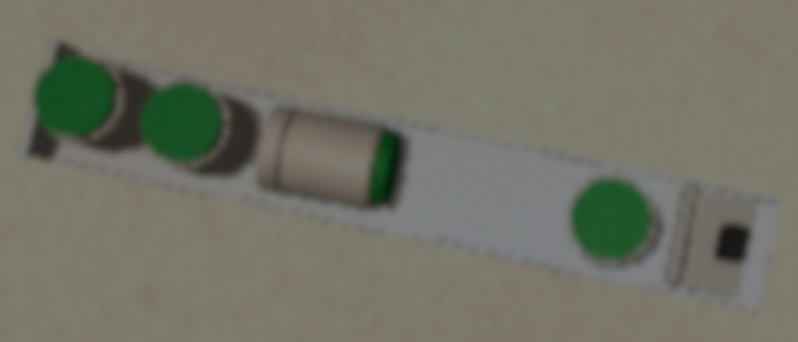

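The crop shows the row clearly: the fallen tub's lid faces the stop, and there is room both between its lid and tub_c and beside tub_c. Next I'll fit the lane frame.

```bash
cat >> h.py <<'E'
TH=None
def lanefit(W):
    m=(W[...,2]>.003)&(W[...,2]<.014)&(abs(W[...,0]-.52)<.12)&(W[...,1]>-.25)&(W[...,1]<.29)
    q=cv2.morphologyEx(m.astype(np.uint8),cv2.MORPH_OPEN,np.ones((3,3)))>0
    return W[q]
E
python3 - <<'E'
from h import *
p,d,W=cloud("top")
L=lanefit(W)[:,:2];r=cv2.minAreaRect(L.astype(np.float32)*1000);print(len(L),r)
t=np.array([.4750,-.1729])
for a in (None,):
    # direction by rect
    b=cv2.boxPoints(r);e=max((b[1]-b[0],b[2]-b[1]),key=np.linalg.norm);u=e/np.linalg.norm(e);u*=np.sign(u[1]);v=np.array([u[1],-u[0]])
    print("u",u)
    O=t+.246*u
    print("O",O, "rect ctr lane",[(np.array(r[0])/1000-O)@v,(np.array(r[0])/1000-O)@u])
    for n,x in dict(a=(.5538,.2238),b=(.5396,.1596),c=(.4882,-.0989)).items():
        x=np.array(x)-O;print(n,(x@v).round(4),(x@u).round(4))
    sub=np.zeros(d.shape,bool);sub[215:270,210:268]=1
    w=W[sub&(W[...,2]>.04)];D=w[:,:2]-O;X=D@v;Y=D@u;k=(Y<.075)
    print("t x",np.percentile(X[k],[1,50,99]),"y",np.percentile(Y[k],[0,1,50,99,100]),"ztop",w[k,2].max())
    K=k&(w[:,2]>.055)
    for lo in np.arange(-.04,.09,.01):
        s=k&(Y>=lo)&(Y<lo+.01)&(w[:,2]>.053)
        if s.sum()>5:print(lo.round(3),s.sum(),X[s].mean().round(4),w[s,2].max().round(4))
    wl=W[(W[...,2]>.04)&(W[...,2]<.054)];D=wl[:,:2]-O;s=(D@u>.19)&(D@u<.22)&(abs(D@v)<.05);print("wall y",np.percentile((D@u)[s],[5,50,95]),"x",np.percentile((D@v)[s],[2,98]))
E
```

```text
2057 ((514.7779541015625, 30.256027221679688), (466.7867126464844, 75.1197280883789), 79.5245132446289)
u [0.1818149 0.9833328]
O [0.51972646 0.06899988] rect ctr lane [np.float64(0.002178176046757648), np.float64(-0.03899781252040194)]
a 0.0054 0.1584
b 0.0031 0.0927
c -0.0005 -0.1708
t x [-0.05060844  0.00170494  0.02727493] y [-0.19900715 -0.19900715  0.01113037  0.07003165  0.07356275] ztop 1.0289905561917165
-0.03 46 0.0041 0.0609
-0.02 63 0.0031 0.0622
-0.01 62 0.003 0.0611
0.0 55 0.0028 0.0613
0.01 63 0.0008 0.0624
0.02 60 0.0019 0.062
0.03 60 0.0024 0.061
0.04 62 0.0013 0.0622
0.06 24 0.0052 0.0756
wall y [0.19145097 0.19343259 0.19747562] x [-0.0339003   0.03810248]
```

```bash
cat >> h.py <<'E'
from scipy.spatial.transform import Rotation as Ro
u=np.array([.1818,.9833,0]);v=np.array([.9833,-.1818,0]);z=np.array([0,0,1.])
O=np.array([.5205,.0622,0])   # corrected lane origin
def st(pos=None,tilt=None):
    "print state; pos: target TCP; tilt: deg about v from tool-down with closing axis along v"
    o=get_obs();R=Ro.from_rotvec(o["orientation"]);p=o["tcp_pos"];t=R.as_matrix()
    print("t",round(o["clock"],2),"tcp",p.round(4),"lane",((p-O)@v).round(4),((p-O)@u).round(4),"F",o["contact_force"].round(1),"w",round(o["grip_width"],4),"g",round(o["gripper_force"],1),"toolz",(t[:,2]@v).round(3),(t[:,2]@u).round(3),t[2,2].round(3),"tooly",t[:,1].round(3));print("q",o["joints"].round(2))
    if pos is not None: print("dT",((np.array(pos)-p)/.025).round(2))
    if tilt is not None:
        G=Ro.from_rotvec(v*np.radians(tilt))*Ro.from_matrix(np.stack([np.cross(v,-z),v,-z],1))
        print("dR",(np.degrees((G*R.inv()).as_rotvec())/5).round(2))
E
python3 - <<'E'
from h import *
st([.5246,.0843,.22],0)
E
python3 -m pendant '{"translation":[[0.5,1,0],[1.3,3.2,0],[2.2,5.5,0],[3.1,7.8,0],[4,10.1,0],[4.9,12.4,0],[5.8,14.7,0],[6.7,17,0],[7.6,19.3,0],[8.5,21.6,0],[9.4,23.7,0],[10.2,25.6,0]],"delta_rot":[[0,0,1],[0,0,2],[0,0,3],[0,0,4],[0,0,5],[0,0,6],[0,0,7],[0,0,8],[0,0,9],[0,0,10],[0,0,11],[0,0,11.7]]}' 1
python3 - <<'E'
from h import *
st([.5246,.0843,.18],45)
E
```

```text
t 0.2 tcp [ 0.2407 -0.6302  0.2307] lane -0.1493 -0.7317 F [ 0.6 -0.   0.3] w 0.0855 g 0.0 toolz -0.001 0.001 -1.0 tooly [ 0.357 -0.934 -0.001]
q [ 1.1   0.48  0.02  1.56 -0.01  1.11 -0.08]
dT [11.36 28.58 -0.43]
dR [-1.000e-02 -1.000e-02  1.172e+01]
clock: 1.7
tcp_pos: [0.4963, 0.0114, 0.2315]
orientation: [2.414, 2.01, 0.001]
contact_force: [1.1, -0.3, 1.2]
grip_width: 0.0855
gripper_force: 0.0
t 1.7 tcp [0.4963 0.0114 0.2315] lane -0.0145 -0.0543 F [ 1.1 -0.3  1.2] w 0.0855 g 0.0 toolz 0.001 0.0 -1.0 tooly [ 0.983 -0.181  0.001]
q [ 0.33  0.23 -0.55  1.94  0.14  1.01 -0.46]
dT [ 1.13  2.92 -2.06]
dR [ 8.85 -1.63 -0.01]
```

```bash
python3 -m pendant '{"translation":[[0.2,0.5,0],[0.4,1,0],[0.6,1.5,0],[0.8,2,0],[1.0,2.5,0],[1.13,2.92,-0.4],[1.13,2.92,-0.8],[1.13,2.92,-1.2],[1.13,2.92,-1.6],[1.13,2.92,-1.6]],"delta_rot":[[1.5,-0.28,0],[3,-0.55,0],[4.5,-0.83,0],[6,-1.1,0],[7.5,-1.38,0],[8.85,-1.63,0],[8.85,-1.63,0],[8.85,-1.63,0],[8.85,-1.63,0],[8.85,-1.63,0]]}'
python3 - <<'E'
from h import *
st([.5246,.0843,.020],45)
E
```

```text
clock: 2.95
tcp_pos: [0.5238, 0.083, 0.191]
orientation: [-1.939, -1.612, -0.8]
contact_force: [-0.5, -0.4, 0.3]
grip_width: 0.0856
gripper_force: 0.0
t 2.95 tcp [0.5238 0.083  0.191 ] lane -0.0006 0.0211 F [-0.5 -0.4  0.3] w 0.0856 g 0.0 toolz -0.002 0.707 -0.708 tooly [ 0.983 -0.182 -0.002]
q [ 0.78  0.49 -0.75  2.04 -0.67  0.78  0.41]
dT [ 0.03  0.05 -6.84]
dR [ 0.   -0.03 -0.  ]
```

```bash
python3 -m pendant '{"translation":[[0,0,-1],[0,0,-2],[0,0,-3],[0,0,-4],[0,0,-4.8],[0,0,-5.5],[0,0,-6],[0,0,-6.4],[0,0,-6.7],[0,0,-6.84],[0,0,-6.84]],"delta_rot":[[0,0,0],[0,0,0],[0,0,0],[0,0,0],[0,0,0],[0,0,0],[0,0,0],[0,0,0],[0,0,0],[0,0,0],[0,0,0]]}'
python3 - <<'E'
from h import *
p,d,W=cloud("top");crop(p,"pics/c2.png",150,190,360,290,3.8)
p,d,W=cloud("side");crop(p,"pics/s2.png",220,180,440,400,2.5)
cv2.imwrite("pics/m.png",cv2.vconcat([cv2.resize(cv2.imread("pics/c2.png"),(550,262)),cv2.imread("pics/s2.png")])[:600+250,:][:,:]) if 0 else None
st([.5246,.0843,.020],45)
E
```

```text
clock: 4.32
tcp_pos: [0.5241, 0.0824, 0.0203]
orientation: [-1.94, -1.611, -0.802]
contact_force: [0.3, -0.8, -0.4]
grip_width: 0.085
gripper_force: 0.0
t 4.42 tcp [0.5242 0.0824 0.0206] lane -0.0 0.0206 F [-0.1  0.3  0.4] w 0.0853 g 0.0 toolz -0.0 0.707 -0.707 tooly [ 0.983 -0.183 -0.002]
q [ 0.74  0.83 -0.72  2.08 -0.65  0.48  0.61]
dT [ 0.01  0.08 -0.02]
dR [-0.   -0.02  0.02]
```

View pics/s2.png

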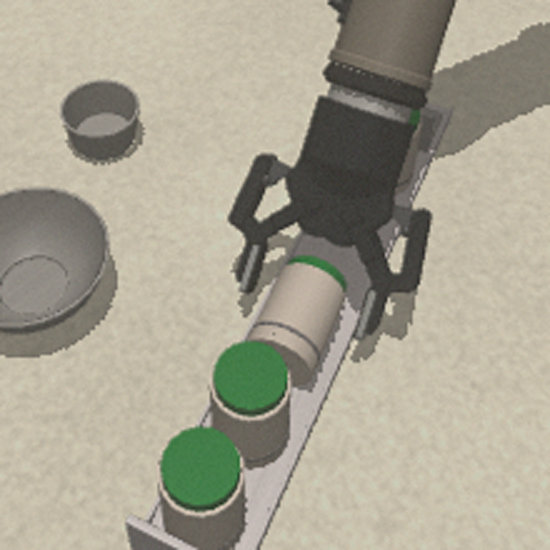

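The side view shows the open fingers straddling the tub near its lid end (tips at about (245,285) and (370,330) in the crop), clear of the neighbours. I'll close now.

```bash
python3 -m pendant '{"translation":[[0,0,0],[0,0,0],[0,0,0],[0,0,0],[0,0,0],[0,0,0],[0,0,0],[0,0,0]],"delta_rot":[[0,0,0],[0,0,0],[0,0,0],[0,0,0],[0,0,0],[0,0,0],[0,0,0],[0,0,0]]}' 0 35
python3 - <<'E'
from h import *
st()
E
python3 -m pendant '{"translation":[[0,0,0.2],[0,0,0.5],[0,0,1],[0,0,1.5],[0,0,2],[0,0,2.6],[0,0,3.2],[0,0,3.8],[0,0,4],[0,0,4]],"delta_rot":[[0,0,0],[0,0,0],[0,0,0],[0,0,0],[0,0,0],[0,0,0],[0,0,0],[0,0,0],[0,0,0],[0,0,0]]}'
python3 - <<'E'
from h import *
st()
p,d,W=cloud("side");crop(p,"pics/s3.png",220,120,440,340,2.5)
E
```

```text
clock: 5.42
tcp_pos: [0.5243, 0.0823, 0.0207]
orientation: [-1.94, -1.611, -0.802]
contact_force: [-1.4, -3.4, 6.8]
grip_width: 0.0531
gripper_force: 36.0
t 5.42 tcp [0.5243 0.0823 0.0207] lane 0.0001 0.0205 F [-1.4 -3.4  6.8] w 0.0531 g 36.0 toolz -0.0 0.707 -0.707 tooly [ 0.983 -0.183 -0.002]
q [ 0.74  0.83 -0.72  2.08 -0.65  0.48  0.61]
clock: 6.68
tcp_pos: [0.5242, 0.0823, 0.1205]
orientation: [-1.94, -1.612, -0.802]
contact_force: [-0.1, -0.8, -2.4]
grip_width: 0.0535
gripper_force: 36.7
t 6.67 tcp [0.5242 0.0823 0.1205] lane -0.0001 0.0204 F [-0.1 -0.8 -2.4] w 0.0535 g 36.7 toolz -0.0 0.707 -0.707 tooly [ 0.983 -0.183 -0.001]
q [ 0.76  0.62 -0.74  2.07 -0.67  0.65  0.5 ]
```

View pics/s3.png

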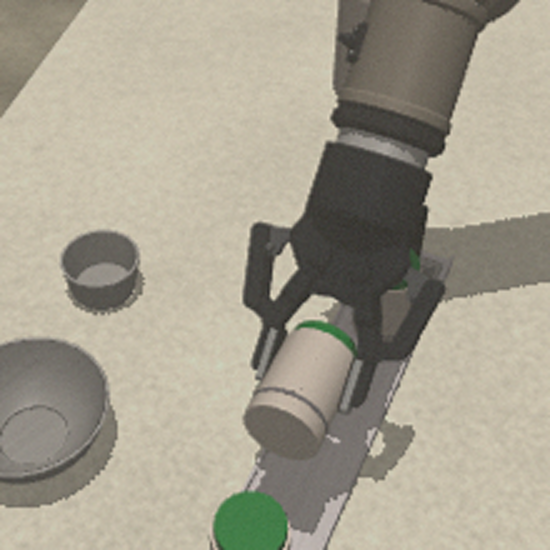

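The tub is held near its lid and hangs roughly along the lane. Next I'll turn it by -90° about lane x while moving back to the free space.

```bash
python3 -m pendant '{"translation":[[0,-0.3,0.5],[-0.1,-0.6,1.0],[-0.16,-0.9,1.4],[-0.22,-1.2,1.74],[-0.27,-1.5,1.74],[-0.33,-1.8,1.74],[-0.38,-2.1,1.74],[-0.44,-2.4,1.74],[-0.49,-2.7,1.74],[-0.55,-3.0,1.74],[-0.6,-3.3,1.74],[-0.66,-3.6,1.74]],"delta_rot":[[-1,0.18,0],[-2.4,0.44,0],[-3.9,0.72,0],[-5.4,1,0],[-7,1.29,0],[-8.6,1.59,0],[-10.2,1.88,0],[-11.8,2.18,0],[-13.4,2.48,0],[-15,2.77,0],[-16.4,3.03,0],[-17.7,3.27,0]]}'
python3 -m pendant '{"translation":[[0,0,0],[0,0,0]],"delta_rot":[[0,0,0],[0,0,0]]}'
python3 - <<'E'
from h import *
st(None,-45)
p,d,W=cloud("side");crop(p,"pics/s4.png",220,120,440,340,2.5)
E
```

```text
clock: 8.22
tcp_pos: [0.5073, -0.0069, 0.163]
orientation: [1.937, 1.611, -0.806]
contact_force: [-1.2, -0.5, -1.4]
grip_width: 0.0534
gripper_force: 37.1
clock: 8.48
tcp_pos: [0.5075, -0.0077, 0.1635]
orientation: [1.942, 1.612, -0.802]
contact_force: [-0.6, 0.1, -1.1]
grip_width: 0.053
gripper_force: 37.1
t 8.47 tcp [ 0.5075 -0.0077  0.1635] lane -0.0001 -0.0711 F [-0.6  0.1 -1.1] w 0.053 g 37.1 toolz -0.001 -0.706 -0.708 tooly [ 0.983 -0.184  0.001]
q [-0.38  0.54 -0.14  1.88  0.66  1.36 -1.06]
dR [-0.02  0.01  0.03]
```

View pics/s4.png

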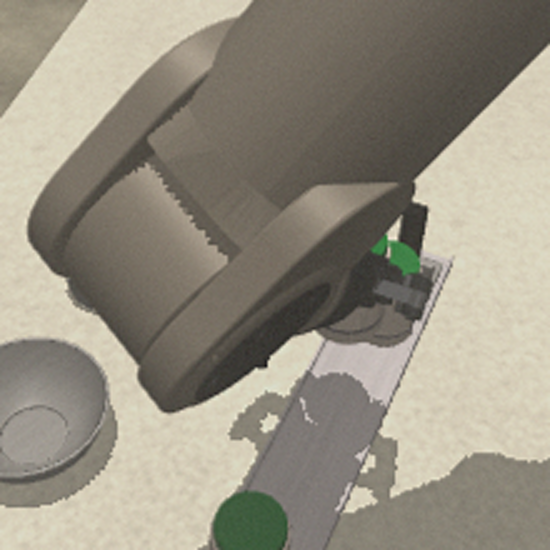

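The tub is now upright in the hand, with its lid visible at about (400,255) in the crop. The wrist leans over tub_b, so I'll check the clearances and the tub's tilt with depth.

Run:
```python
from h import *
for n in("side","top"):
    p,d,W=cloud(n)
    hsv=cv2.cvtColor(p,cv2.COLOR_RGB2HSV)
    L=np.stack([(W-O)@v,(W-O)@u,W[...,2]],-1)
    near=(abs(L[...,0])<.06)&(L[...,1]>-.12)&(L[...,1]<.02)&(d>0)
    g=(hsv[...,0]>40)&(hsv[...,0]<80)&(hsv[...,1]>100)&near&(L[...,2]>.1)
    q=L[g];print(n,len(q))
    if len(q)>20:
        c=np.median(q,0);q=q[abs(q[:,2]-c[2])<.02];A=np.c_[q[:,:2],np.ones(len(q))];f=np.linalg.lstsq(A,q[:,2],rcond=None)[0];print("lid c",q.mean(0).round(4),"max",q.max(0).round(4),"min",q.min(0).round(4),"slope",f.round(3))
    h=near&(L[...,2]>.07)&(L[...,2]<.25)&(hsv[...,1]<110)
    # body points low (tan) below grip
    if h.sum():print("body minz",np.percentile(L[h][:,2],[0,1,5]))
    a=(d>0)&(W[...,2]>.1)&(L[...,1]>-.03)&(L[...,1]<.3)&(abs(L[...,0])<.3)
    for y in np.arange(-.02,.3,.03):
        s=a&(abs(L[...,1]-y)<.015)
        if s.sum()>5:print(y.round(2),"zmin",L[s][:,2].min().round(3),"x at",L[s][L[s][:,2].argmin(),0].round(3))
p,d,W=cloud("top");crop(p,"pics/c4.png",160,180,360,320,3.8)
```

```text
side 31
lid c [-0.0195 -0.0575  0.206 ] max [-0.0145 -0.0375  0.214 ] min [-0.049  -0.0683  0.204 ] slope [-0.226  0.037  0.204]
body minz [0.1252577  0.1266054  0.12963393]
-0.02 zmin 0.13 x at 0.005
0.01 zmin 0.205 x at -0.028
0.04 zmin 0.241 x at -0.019
0.07 zmin 0.249 x at -0.02
0.1 zmin 0.277 x at -0.023
0.13 zmin 0.302 x at -0.022
0.16 zmin 0.348 x at -0.031
0.19 zmin 0.347 x at -0.028
0.22 zmin 0.356 x at -0.016
top 421
lid c [ 0.0012 -0.0595  0.2063] max [ 0.0235 -0.0361  0.2101] min [-0.0209 -0.0826  0.2017] slope [-0.023  0.006  0.207]
body minz [0.12932431 0.14401359 0.17760574]
-0.02 zmin 0.195 x at -0.038
0.01 zmin 0.229 x at 0.065
0.04 zmin 0.267 x at -0.037
0.07 zmin 0.28 x at -0.033
0.1 zmin 0.329 x at -0.037
0.13 zmin 0.356 x at -0.036
0.16 zmin 0.376 x at 0.056
0.19 zmin 0.393 x at 0.06
0.22 zmin 0.4 x at -0.012
```

View pics/c4.png

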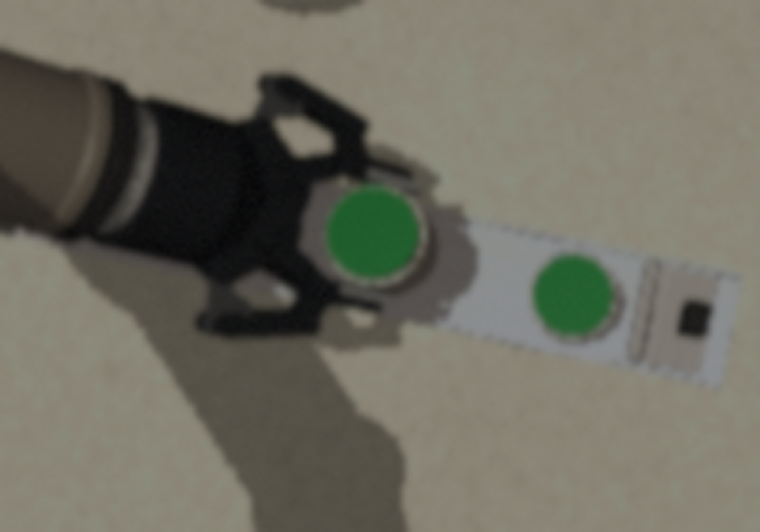

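The tub is upright to within 0.5°. Its base is at z≈0.126, centred in the lane at y≈-0.06, and the clearances are fine. I'll lower it about 120 mm, slowly at the end.

```bash
python3 -m pendant '{"translation":[[0,0,-0.5],[0,0,-1],[0,0,-1.6],[0,0,-2.2],[0,0,-2.8],[0,0,-3.3],[0,0,-3.7],[0,0,-4],[0,0,-4.25],[0,0,-4.4],[0,0,-4.5],[0,0,-4.5]],"delta_rot":[[0,0,0],[0,0,0],[0,0,0],[0,0,0],[0,0,0],[0,0,0],[0,0,0],[0,0,0],[0,0,0],[0,0,0],[0,0,0],[0,0,0]]}'
python3 - <<'E'
from h import *
st(None,-45)
p,d,W=cloud("top");hsv=cv2.cvtColor(p,cv2.COLOR_RGB2HSV)
L=np.stack([(W-O)@v,(W-O)@u,W[...,2]],-1)
for nm,y0 in(("t",-.06),("c",-.164)):
    g=(hsv[...,0]>40)&(hsv[...,0]<80)&(hsv[...,1]>120)&(abs(L[...,1]-y0)<.03)&(abs(L[...,0])<.04)&(L[...,2]>.06)
    print(nm,np.median(L[g],0).round(4))
E
```

```text
clock: 10.18
tcp_pos: [0.5076, -0.0076, 0.0513]
orientation: [1.941, 1.611, -0.802]
contact_force: [0.4, 0.1, -1.4]
grip_width: 0.0529
gripper_force: 37.1
t 10.18 tcp [ 0.5076 -0.0076  0.0513] lane 0.0 -0.071 F [ 0.4  0.1 -1.4] w 0.0529 g 37.1 toolz -0.0 -0.707 -0.707 tooly [ 0.983 -0.184  0.002]
q [-0.39  0.72 -0.12  1.9   0.71  1.21 -1.19]
dR [0.   0.02 0.02]
t [ 0.001  -0.0588  0.0933]
c [-0.0028 -0.1643  0.0853]
```

8 mm remain to match tub_c's lid height.

```bash
python3 -m pendant '{"translation":[[0,0,-0.06],[0,0,-0.12],[0,0,-0.18],[0,0,-0.22],[0,0,-0.26],[0,0,-0.29],[0,0,-0.31],[0,0,-0.31]],"delta_rot":[[0,0,0],[0,0,0],[0,0,0],[0,0,0],[0,0,0],[0,0,0],[0,0,0],[0,0,0]]}'
```

```text
clock: 11.22
tcp_pos: [0.5076, -0.0076, 0.0437]
orientation: [1.94, 1.61, -0.803]
contact_force: [0.5, 1.0, -0.6]
grip_width: 0.0532
gripper_force: 37.3
```

```bash
python3 -m pendant '{"translation":[[0,0,-0.02],[0,0,-0.04],[0,0,-0.04]],"delta_rot":[[0,0,0],[0,0,0],[0,0,0]]}'; python3 -m pendant '{"translation":[[0,0,-0.02],[0,0,-0.02]],"delta_rot":[[0,0,0],[0,0,0]]}'
```

```text
clock: 11.6
tcp_pos: [0.5075, -0.0077, 0.0436]
orientation: [1.94, 1.609, -0.803]
contact_force: [-2.5, 2.1, 7.8]
grip_width: 0.0532
gripper_force: 37.7
clock: 11.85
tcp_pos: [0.5075, -0.0077, 0.0435]
orientation: [1.94, 1.608, -0.804]
contact_force: [-3.6, 2.4, 11.0]
grip_width: 0.0532
gripper_force: 37.8
```

It is seated on the floor. I'll ease the pressure, open, then go up (the open fingers straddle the tub).

```bash
python3 -m pendant '{"translation":[[0,0,0.04],[0,0,0.04]],"delta_rot":[[0,0,0],[0,0,0]]}'; python3 -m pendant '{"translation":[[0,0,0],[0,0,0],[0,0,0],[0,0,0],[0,0,0],[0,0,0]],"delta_rot":[[0,0,0],[0,0,0],[0,0,0],[0,0,0],[0,0,0],[0,0,0]]}' 1
python3 - <<'E'
from h import *
st()
p,d,W=cloud("top");crop(p,"pics/c5.png",160,180,360,320,3.8)
E
```

```text
clock: 12.1
tcp_pos: [0.5075, -0.0077, 0.0436]
orientation: [1.94, 1.61, -0.803]
contact_force: [-2.2, 2.1, 6.4]
grip_width: 0.0532
gripper_force: 37.5
clock: 12.85
tcp_pos: [0.5076, -0.0076, 0.0431]
orientation: [1.941, 1.611, -0.802]
contact_force: [0.7, -0.3, 0.0]
grip_width: 0.0854
gripper_force: 0.0
t 12.85 tcp [ 0.5076 -0.0076  0.0431] lane -0.0 -0.0709 F [ 0.7 -0.3  0. ] w 0.0854 g 0.0 toolz -0.0 -0.707 -0.707 tooly [ 0.983 -0.184  0.002]
q [-0.39  0.74 -0.12  1.9   0.72  1.2  -1.2 ]
```

View pics/c5.png

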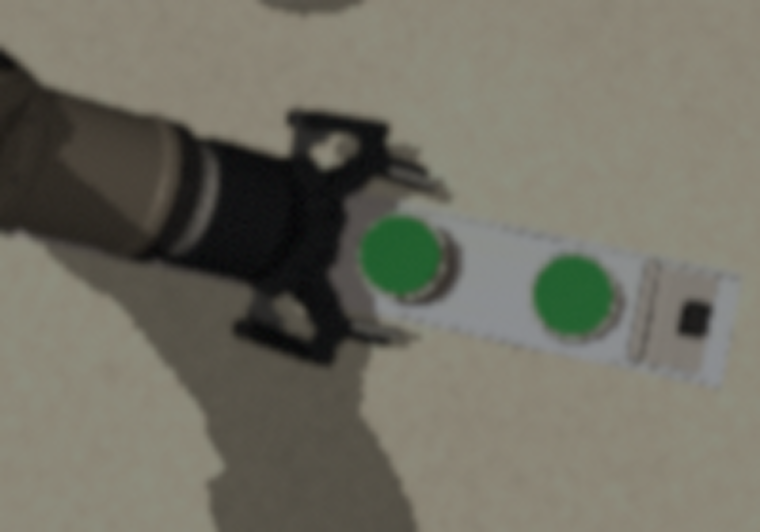

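The tub stands released between the open fingers. I'll lift, return the tool to vertical, and go above the tab.

```bash
python3 -m pendant '{"translation":[[0,0,0.4],[0,0,1],[0,0,1.8],[0,0,2.8],[0,0,4],[0,0,5.2],[0,0,6.2],[0,0,6.6],[0,0,6.6]],"delta_rot":[[0,0,0],[0,0,0],[0,0,0],[0,0,0],[0,0,0],[0,0,0],[0,0,0],[0,0,0],[0,0,0]]}'
python3 -m pendant '{"translation":[[-0.1,-0.6,0],[-0.3,-1.3,0],[-0.4,-2.2,0],[-0.6,-3.1,0],[-0.8,-4,0],[-0.9,-4.9,0],[-1.1,-5.8,0],[-1.3,-6.6,0],[-1.3,-6.6,0],[-1.3,-6.6,0]],"delta_rot":[[1.2,-0.22,0],[2.4,-0.44,0],[3.6,-0.66,0],[4.8,-0.88,0],[6,-1.1,0],[7.2,-1.33,0],[8.3,-1.52,0],[8.85,-1.63,0],[8.85,-1.63,0],[8.85,-1.63,0]]}' 0.6
python3 - <<'E'
from h import *
p,d,W=cloud("top");L=np.stack([(W-O)@v,(W-O)@u,W[...,2]],-1)
hsv=cv2.cvtColor(p,cv2.COLOR_RGB2HSV)
for nm,y0 in(("a",.165),("b",.099),("t",-.06),("c",-.164)):
    g=(hsv[...,0]>40)&(hsv[...,0]<80)&(hsv[...,1]>120)&(abs(L[...,1]-y0)<.03)&(abs(L[...,0])<.04)&(L[...,2]>.06)
    if g.sum():print(nm,g.sum(),L[g].mean(0).round(4))
st([.4750,-.1729,.05],0)
E
```

```text
clock: 14.02
tcp_pos: [0.5077, -0.0075, 0.2088]
orientation: [1.941, 1.61, -0.8]
contact_force: [0.0, 0.2, -0.2]
grip_width: 0.0855
gripper_force: 0.0
clock: 15.28
tcp_pos: [0.4748, -0.1717, 0.2073]
orientation: [-2.415, -2.006, 0.002]
contact_force: [-0.6, 0.1, 0.0]
grip_width: 0.0512
gripper_force: 0.0
a 306 [0.0034 0.1652 0.0852]
b 306 [0.0013 0.0994 0.0852]
t 287 [-0.0006 -0.0594  0.0854]
c 294 [-0.0029 -0.165   0.0948]
t 15.32 tcp [ 0.4751 -0.1712  0.2074] lane -0.0022 -0.2378 F [-0.  -0.3 -0.2] w 0.0514 g 0.0 toolz -0.002 0.0 -1.0 tooly [ 0.983 -0.182 -0.002]
q [ 0.32  0.23 -0.11  1.97  0.03  0.94  0.01]
dT [-0.   -0.07 -6.3 ]
dR [-0.   -0.02  0.  ]
```

```bash
python3 -m pendant '{"translation":[[0,-0.07,-0.6],[0,-0.07,-1.5],[0,-0.07,-2.5],[0,-0.07,-3.5],[0,-0.07,-4.4],[0,-0.07,-5.2],[0,-0.07,-5.8],[0,-0.07,-6.2],[0,-0.07,-6.3],[0,-0.07,-6.3]],"delta_rot":[[0,0,0],[0,0,0],[0,0,0],[0,0,0],[0,0,0],[0,0,0],[0,0,0],[0,0,0],[0,0,0],[0,0,0]]}'
python3 -m pendant '{"translation":[[0,0,0],[0,0,0],[0,0,0],[0,0,0],[0,0,0],[0,0,0]],"delta_rot":[[0,0,0],[0,0,0],[0,0,0],[0,0,0],[0,0,0],[0,0,0]]}' 0 40
```

```text
clock: 16.58
tcp_pos: [0.4754, -0.1744, 0.0508]
orientation: [-2.417, -2.007, 0.0]
contact_force: [-0.1, -0.4, -0.7]
grip_width: 0.0513
gripper_force: 0.0
clock: 17.32
tcp_pos: [0.4763, -0.1746, 0.0513]
orientation: [2.416, 2.006, 0.001]
contact_force: [1.5, -0.3, 6.4]
grip_width: 0.0192
gripper_force: 42.5
```

```bash
python3 -m pendant '{"translation":[[0.02,0.10,0],[0.05,0.25,0],[0.07,0.39,0],[0.1,0.54,0],[0.13,0.69,0],[0.15,0.84,0],[0.18,0.98,0],[0.21,1.13,0],[0.24,1.28,0],[0.26,1.43,0],[0.29,1.57,0],[0.32,1.72,0]],"delta_rot":[[0,0,0],[0,0,0],[0,0,0],[0,0,0],[0,0,0],[0,0,0],[0,0,0],[0,0,0],[0,0,0],[0,0,0],[0,0,0],[0,0,0]]}'
python3 -m pendant '{"translation":[[0.03,0.15,0],[0.05,0.29,0],[0.08,0.44,0],[0.11,0.59,0],[0.14,0.74,0],[0.16,0.88,0],[0.19,1.03,0],[0.22,1.18,0],[0.25,1.33,0],[0.27,1.47,0],[0.3,1.62,0],[0.33,1.77,0]],"delta_rot":[[0,0,0],[0,0,0],[0,0,0],[0,0,0],[0,0,0],[0,0,0],[0,0,0],[0,0,0],[0,0,0],[0,0,0],[0,0,0],[0,0,0]]}'
cat >> h.py <<'E'
def lids():
    p,d,W=cloud("top");L=np.stack([(W-O)@v,(W-O)@u,W[...,2]],-1)
    hsv=cv2.cvtColor(p,cv2.COLOR_RGB2HSV)
    m=((hsv[...,0]>40)&(hsv[...,0]<80)&(hsv[...,1]>120)&(abs(L[...,0])<.04)&(L[...,1]>-.25)&(L[...,1]<.22)&(L[...,2]>.02)&(L[...,2]<.1)).astype(np.uint8)
    n,l,s,c=cv2.connectedComponentsWithStats(m)
    for i in range(1,n):
        if s[i,4]>20:
            q=ray("top",*c[i],.086)-O;print(s[i,4],"lane",(q@v).round(4),(q@u).round(4),"z",np.median(L[l==i],0)[2].round(4))
    return p
E
python3 - <<'E'
from h import *
st(None,0);lids()
E
```

```text
clock: 18.82
tcp_pos: [0.4841, -0.1322, 0.0513]
orientation: [2.416, 2.005, 0.0]
contact_force: [2.1, -2.6, 5.9]
grip_width: 0.0194
gripper_force: 42.6
clock: 20.32
tcp_pos: [0.4922, -0.0883, 0.0513]
orientation: [2.417, 2.005, -0.0]
contact_force: [2.7, -4.4, 6.9]
grip_width: 0.019
gripper_force: 42.7
t 20.32 tcp [ 0.4922 -0.0883  0.0513] lane -0.0005 -0.1531 F [ 2.7 -4.4  6.9] w 0.019 g 42.7 toolz 0.001 -0.001 -1.0 tooly [ 0.983 -0.185  0.001]
q [ 0.13  0.46 -0.1   2.1   0.08  0.58 -0.21]
dR [0.02 0.01 0.03]
307 lane 0.0034 0.1649 z 0.0852
306 lane 0.0011 0.0991 z 0.0852
289 lane 0.0001 -0.0357 z 0.0853
```

```bash
python3 -m pendant '{"translation":[[0.03,0.15,0],[0.05,0.29,0],[0.08,0.44,0],[0.11,0.59,0],[0.14,0.74,0],[0.16,0.88,0],[0.19,1.03,0],[0.22,1.18,0],[0.25,1.33,0],[0.27,1.47,0],[0.3,1.62,0],[0.33,1.77,0]],"delta_rot":[[0,0,0],[0,0,0],[0,0,0],[0,0,0],[0,0,0],[0,0,0],[0,0,0],[0,0,0],[0,0,0],[0,0,0],[0,0,0],[0,0,0]]}'
python3 -m pendant '{"translation":[[0.03,0.14,0],[0.05,0.26,0],[0.07,0.38,0],[0.09,0.5,0],[0.11,0.62,0],[0.13,0.74,0],[0.16,0.86,0],[0.18,0.98,0],[0.2,1.1,0],[0.22,1.2,0],[0.24,1.3,0],[0.25,1.38,0]],"delta_rot":[[0,0,0],[0,0,0],[0,0,0],[0,0,0],[0,0,0],[0,0,0],[0,0,0],[0,0,0],[0,0,0],[0,0,0],[0,0,0],[0,0,0]]}'
python3 - <<'E'
from h import *
st(None,0);lids()
E
```

```text
clock: 21.88
tcp_pos: [0.5003, -0.0441, 0.0513]
orientation: [2.417, 2.005, -0.0]
contact_force: [1.5, -2.7, 7.8]
grip_width: 0.0195
gripper_force: 42.8
clock: 23.38
tcp_pos: [0.5067, -0.0096, 0.0513]
orientation: [2.417, 2.004, -0.0]
contact_force: [2.3, -4.3, 6.7]
grip_width: 0.0195
gripper_force: 42.7
t 23.38 tcp [ 0.5067 -0.0096  0.0513] lane -0.0005 -0.0731 F [ 2.3 -4.3  6.7] w 0.0195 g 42.7 toolz 0.001 -0.001 -1.0 tooly [ 0.983 -0.185  0.001]
q [-0.02  0.46 -0.1   2.09  0.09  0.59 -0.37]
dR [0.01 0.01 0.04]
307 lane 0.0034 0.1649 z 0.0854
304 lane 0.0012 0.0993 z 0.0852
```

```bash
python3 -m pendant '{"translation":[[0.01,0.06,0],[0.02,0.12,0],[0.03,0.18,0],[0.04,0.24,0],[0.05,0.3,0],[0.07,0.36,0],[0.08,0.42,0],[0.09,0.48,0],[0.1,0.54,0],[0.11,0.6,0],[0.12,0.64,0],[0.12,0.67,0]],"delta_rot":[[0,0,0],[0,0,0],[0,0,0],[0,0,0],[0,0,0],[0,0,0],[0,0,0],[0,0,0],[0,0,0],[0,0,0],[0,0,0],[0,0,0]]}'
python3 - <<'E'
from h import *
st(None,0);lids()
E
```

```text
clock: 24.92
tcp_pos: [0.5096, 0.0064, 0.0513]
orientation: [2.417, 2.004, -0.001]
contact_force: [2.5, -6.5, 7.8]
grip_width: 0.0194
gripper_force: 42.8
t 24.93 tcp [0.5096 0.0064 0.0513] lane -0.0006 -0.0569 F [ 2.5 -6.5  7.8] w 0.0194 g 42.8 toolz 0.001 -0.002 -1.0 tooly [ 0.983 -0.186  0.001]
q [-0.05  0.47 -0.1   2.08  0.09  0.6  -0.4 ]
dR [0.02 0.01 0.04]
299 lane 0.0037 0.1677 z 0.0852
291 lane 0.0018 0.1156 z 0.0851
```

```bash
python3 -m pendant '{"translation":[[0.01,0.03,0],[0.01,0.06,0],[0.02,0.09,0],[0.02,0.12,0],[0.03,0.15,0]],"delta_rot":[[0,0,0],[0,0,0],[0,0,0],[0,0,0],[0,0,0]]}'
python3 -m pendant '{"translation":[[0.005,0.02,0],[0.01,0.04,0],[0.01,0.04,0]],"delta_rot":[[0,0,0],[0,0,0],[0,0,0]]}'
```

```text
clock: 25.6
tcp_pos: [0.51, 0.0088, 0.0513]
orientation: [2.418, 2.002, -0.003]
contact_force: [0.3, -10.9, 9.8]
grip_width: 0.0193
gripper_force: 43.1
clock: 25.98
tcp_pos: [0.51, 0.0089, 0.0513]
orientation: [2.418, 2.001, -0.005]
contact_force: [0.2, -11.5, 10.0]
grip_width: 0.0193
gripper_force: 43.2
```

```bash
python3 - <<'E'
from h import *
st(None,0);lids()
E
python3 -m pendant '{"translation":[[0.005,0.03,0],[0.01,0.06,0],[0.01,0.06,0]],"delta_rot":[[0,0,0],[0,0,0],[0,0,0]]}'
python3 - <<'E'
from h import *
st(None,0);p=lids();crop(p,"pics/c6.png",140,190,300,290,4.8)
E
```

```text
t 25.98 tcp [0.51   0.0089 0.0513] lane -0.0006 -0.0544 F [  0.2 -11.5  10. ] w 0.0193 g 43.2 toolz 0.0 -0.004 -1.0 tooly [ 0.982 -0.187  0.   ]
q [-0.06  0.47 -0.1   2.08  0.09  0.6  -0.41]
dR [ 0.05 -0.01  0.06]
294 lane 0.0033 0.1698 z 0.0855
279 lane 0.0019 0.1191 z 0.0853
clock: 26.4
tcp_pos: [0.51, 0.009, 0.0513]
orientation: [2.419, 1.999, -0.007]
contact_force: [-0.3, -15.0, 11.7]
grip_width: 0.0193
gripper_force: 43.4
t 26.4 tcp [0.51   0.009  0.0513] lane -0.0006 -0.0543 F [ -0.3 -15.   11.7] w 0.0193 g 43.4 toolz -0.0 -0.006 -1.0 tooly [ 0.982 -0.188 -0.   ]
q [-0.06  0.47 -0.1   2.08  0.09  0.6  -0.41]
dR [ 0.06 -0.01  0.07]
295 lane 0.0032 0.17 z 0.0853
276 lane 0.0017 0.1194 z 0.0852
```

View pics/c6.png

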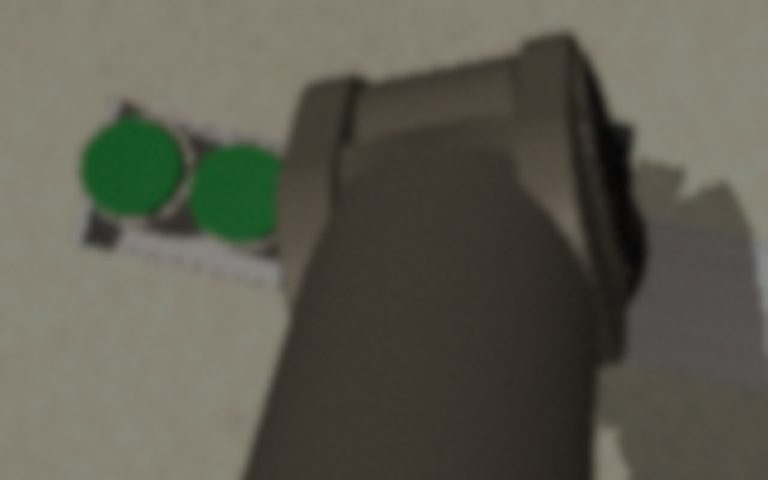

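The row is packed: force rises with no further travel, and 4 × 54 mm fits between wall and face. I'll relax the push without pulling back, then release.

```bash
python3 -m pendant '{"translation":[[-0.01,-0.04,0],[-0.01,-0.07,0],[-0.01,-0.07,0]],"delta_rot":[[0,0,0],[0,0,0],[0,0,0]]}'
python3 -m pendant '{"translation":[[-0.005,-0.03,0],[-0.005,-0.03,0]],"delta_rot":[[0,0,0],[0,0,0]]}'
```

```text
clock: 26.82
tcp_pos: [0.51, 0.0089, 0.0513]
orientation: [2.418, 2.001, -0.004]
contact_force: [-0.2, -9.8, 11.3]
grip_width: 0.0195
gripper_force: 43.2
clock: 27.08
tcp_pos: [0.5101, 0.0089, 0.0513]
orientation: [2.418, 2.002, -0.003]
contact_force: [1.2, -8.4, 9.8]
grip_width: 0.0195
gripper_force: 43.1
```

```bash
python3 -m pendant '{"translation":[[-0.01,-0.04,0],[-0.01,-0.05,0],[-0.01,-0.05,0]],"delta_rot":[[0,0,0],[0,0,0],[0,0,0]]}'
python3 -m pendant '{"translation":[[0,0,0],[0,0,0],[0,0,0],[0,0,0],[0,0,0]],"delta_rot":[[0,0,0],[0,0,0],[0,0,0],[0,0,0],[0,0,0]]}' 0.6
python3 -m pendant '{"translation":[[0,0,0.2],[0,0,0.6],[0,0,1.2],[0,0,2],[0,0,3],[0,0,4],[0,0,5],[0,-1,6],[-0.2,-2.8,6.5],[-0.4,-4.8,6.8],[-0.6,-7,7],[-0.8,-9,7]],"delta_rot":[[0,0,0],[0,0,0],[0,0,0],[0,0,0],[0,0,0],[0,0,0],[0,0,0],[0,0,0],[0,0,0],[0,0,0],[0,0,0],[0,0,0]]}'
python3 - <<'E'
from h import *
p=lids();crop(p,"pics/c7.png",150,200,310,290,4.9)
E
```

```text
clock: 27.45
tcp_pos: [0.5101, 0.0088, 0.0513]
orientation: [2.417, 2.004, -0.001]
contact_force: [1.7, -4.4, 8.4]
grip_width: 0.0194
gripper_force: 42.9
clock: 28.08
tcp_pos: [0.5093, 0.011, 0.0505]
orientation: [-2.416, -2.007, 0.001]
contact_force: [0.4, 0.1, 0.3]
grip_width: 0.0513
gripper_force: 0.0
clock: 29.58
tcp_pos: [0.4894, -0.2161, 0.2275]
orientation: [2.416, 2.005, 0.001]
contact_force: [1.1, 0.5, -0.1]
grip_width: 0.0511
gripper_force: 0.0
294 lane 0.0032 0.1699 z 0.0853
301 lane 0.0024 0.1173 z 0.0851
299 lane 0.0037 0.0635 z 0.0851
302 lane -0.0019 0.01 z 0.0853
```

View pics/c7.png

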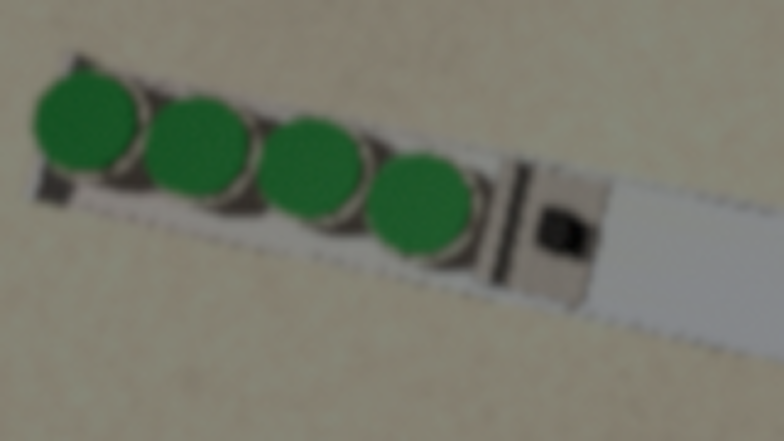

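All four lids (at about (87,120), (198,147), (312,168) and (420,205) in the crop) are upright in a row with about 54 mm spacing. I'll check the gap between stop and tub_c, and the wall end.

Run:
```python
from h import *
p,d,W=cloud("top");L=np.stack([(W-O)@v,(W-O)@u,W[...,2]],-1)
s=(L[...,2]>.075)&(abs(L[...,0])<.02)&(L[...,1]<-.03)&(L[...,1]>-.09)&(L[...,2]<.09)
c=L[s];print("tab",s.sum(),c.mean(0).round(4),c.min(0).round(4),c.max(0).round(4),"face",(c[:,1].mean()+.036).round(4),"c back",.01-.027)
s=(L[...,2]>.045)&(L[...,2]<.056)&(abs(L[...,0])<.025)&(L[...,1]<-.012)&(L[...,1]>-.045);print("face top y",np.percentile(L[s][:,1],[1,10,50,90,99]).round(4))
s=(L[...,2]>.04)&(L[...,2]<.054)&(L[...,1]>.18)&(L[...,1]<.22)&(abs(L[...,0])<.045);print("wall",np.percentile(L[s][:,1],[2,10,50,90]).round(4))
p,d,W=cloud("side");crop(p,"pics/s7.png",250,200,410,400,3)
```

```text
tab 63 [-0.0006 -0.0534  0.0809] [-0.0104 -0.0613  0.0765] [ 0.0094 -0.0458  0.0844] face -0.0174 c back -0.017
face top y [-0.0253 -0.0249 -0.021  -0.0162 -0.0134]
wall [0.1979 0.198  0.2    0.2034]
```

View pics/s7.png

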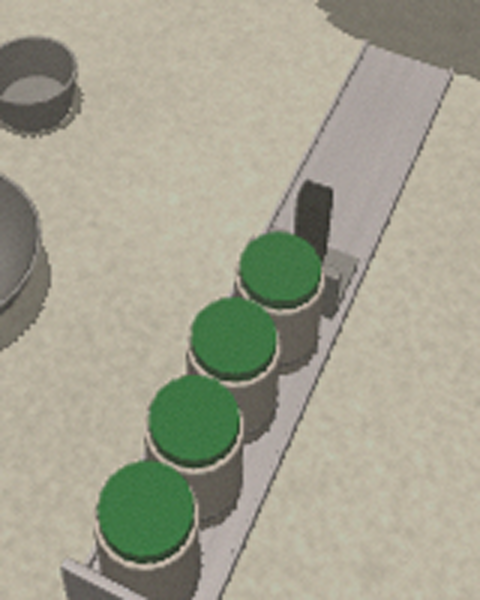

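The side view confirms all four tubs upright and touching, and face-to-wall is about 215.5 mm against a nominal 216 mm, so the row is snug.

```bash
python3 -c "
from bench import *
print(hand_in())"
```

```text
the job is handed in; nothing more can be done
None
```

The fallen tub is standing lid up in its place, and all four tubs are upright in a snug row between the end wall and the stop; I handed the job in at about 30 s on the robot's clock, with no result returned.

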